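Lock the lid on the bean canister

ROBOT

A 7-joint arm with a two-finger parallel gripper is mounted at the origin on the work surface. World frame = base frame: x ahead of the robot, y to its left, z up, the work surface at z = 0. Lengths are in m, angles in rad, forces in N, time in s.
With the tool pointing down it reaches from about 0.35 to 0.9 m from the base axis. Payload 8.1 kg.
Tool frame: the origin (TCP) lies midway between the tips of the shut fingers; the grasp point (between the pads) lies 19 mm behind it; z points along the fingers, y is the direction in which the jaws open and shut (so a half turn about z gives the same grasp; the last joint's range is limited). The gripper opens to 92 mm and grips with 3 to 60 N. Pads are 19 mm wide; open, the fingers measure 130 mm over their backs; the gripper's body (75 mm by 190 mm) begins 47 mm behind the grasp point.
Start: joints at [-1.232, 0.434, 0.025, 1.573, -0.012, 1.134, -0.075], TCP at [0.267, 0.565, 0.227] pointing down, gripper open.
Joint ranges: [-2.62, 2.62], [-0.44, 2.09], [-1.27, 1.32], [0.08, 2.57], [-1.32, 4.46], [0.12, 2], [-2.74, 2.74]. Speed limits (rad/s): [2.22, 2.22, 3.01, 3.01, 3.14, 3.14, 3.14].

INTERFACE

Orientations are given as a rotation vector (axis times angle).
In Python, from plant import telemetry, vision, env, masks_of, spot_point gives the robot as it stands.
- The arm moves only by the tool play_rows, never from a script. Its argument "moves" is text: rows parted by semicolons, each of 5 numbers parted by spaces: the gripper command: -1 is shut, 1 is fully open, values between are in proportion, then the shift along the world's x, y, z in m, then the turn about the world's z in degrees. In form: claw dx dy dz twist; .... A call has exactly 8 rows; each row is the pose to reach, as a shift and turn from the pose measured when the call began; what a row does not reach only later rows make up. A row lasts 1/10 s, in which the tool goes at most 50 mm and 8.59 degrees, less where a joint would pass 70% of its speed; a pose out of reach is approached as far as the arm can. A call with a gripper value outside its range is refused whole. The fingers move at their own pace and stop on an object; "squeeze" is the grip in N (left out, the last holds). Time passes only in rows, so rows that repeat a pose let the fingers close, or fill a call up. It gives the time, the measured TCP pose, the force and the opening at its end, in the units of the state.
- telemetry.get_obs(): the state, without advancing time (a new reading comes with each control period).
- vision.snapshot(name): name is "scene" or "top" or "wrist"; returns a dict with "color" (400x640x3 uint8, red, green, blue), "intrinsics" (3x3 intrinsics, pixels), "R" (3x3) and "t" (3): a world point X has camera coordinates R X + t. Camera axes: x right, y down, z forward; pixel columns grow to the right and rows downward; lengths in m; the calibration is good to about 2 mm. A picture is of the moment at which its call begins. There is no depth.
- env.job_done(): hands the job in, once; it reports no verdict.
Trained networks look in a picture, given as the dict that the camera call returned (one of the last four; its "shot" number tells which), for a name from the list of things; names that differ only in an ending like _2 or _b are one class to them, and where a whole thing is asked for, a point or a joint stands for the part that bears it (a point fixed in the world has none). Each returns a list of dicts, best first, with "p" (0 to 1); they miss things now and then, are a little off and sometimes report something else, mostly with a low value. They report only what shows in the picture. A call takes as long as a camera call.
- masks_of(picture, query): "mask" (400x640 bool, what is visible of it).
- spot_point(picture, query): "position" ([x, y, z] in m, in the coordinates of the camera as it stood for that picture, good to about 4 mm: a listed point, or the origin of a listed thing).
The state is a dict: "clock": time; "joint_pos": joint angles; "joint_vel": joint speeds; "effort": joint torques, N m; "tool_pos": TCP position; "tool_rot": TCP orientation; "contact_force": force on the tool from outside, world axes, zero at the start; "torque": the same for the moment, N m; "finger_gap": finger opening in m.
Only numpy, scipy, OpenCV 4.12 (cv2) and the standard library are available. Lean on these libraries where they do the work, as an engineer would, in place of code of your own. Each camera call takes 0.05 s, during which the arm holds its last target. There are 200 camera calls.

TASK

Close the open bean canister with the lid that belongs to it: the large one with two ears sticking out beyond its round edge. Set it on the mouth so that the ears go down through the two notches and the lid sits flat on the rim, then give it about a quarter turn, either way, so that the ears are locked under the rim, and let go. Leave the other two lids where they lie.

Things in the scene. Friction and masses are not known exactly. Their poses are not given: they have to be found in the camera images.
- canister: Open empty steel canister fixed upright: 120 mm across (foot ring 136), 110 mm high. Mouth: hole 72 mm across in a flat rim ring 5 mm thick, its top 110 mm above the origin. Two opposite notches in the ring, on its +x and -x sides, each 56 deg wide seen from the axis (34 mm at the hole), reach the wall (inner radius 57 mm). Origin: centre of the underside, 3 mm above the counter; z up.
- lid: Lid to use, 0.2 kg: plug 60 mm across, 20 high; at its foot two ears 18 wide, 6 thick, 100 mm tip to tip; disc 84 mm across, 20-26 mm up; wooden grip bar on top 50 x 14 mm, 26-66 mm up. Origin: centre of underside, z up; ears and bar along x (pinch along y), half a turn is alike. Seated: origin 90 mm above canister's, ears 9 mm below the ring; 20 mm higher if ears miss the notches. No turn stop.
- plain_lid: Wrong lid, to be left alone: the same size and bar, but without ears. Origin at the centre of the underside, z up, bar along x.
- small_lid: Wrong lid, to be left alone: has ears but is smaller, disc 52 mm across, ears 62 mm from tip to tip, total height 66 mm. Origin at the centre of the underside, z up, bar along x.

How it is judged:
By the outcome, as a careful person would: the job done as asked, in the order asked, and still so for the second after the job is handed in, with the robot touching nothing.
It also fails if it takes over 45 s, if anything falls off the work surface, if the arm or the gripper's body presses on something with over 40 N, if the wrist force passes 120 N, or if a joint passes its speed limit or range.

## Working session

There is one attempt and no reset: what is moved stays moved. The work goes in short steps, Python scripts to look and compute and a tool call to move; the robot and the scene stay as the last step left them, time stands still between calls to the robot, and variables do not carry over. Pictures are saved under pics/ and viewed, about 8 in all and at most 12, crops included, and the job is handed in when it is done.

Besides the shell and the picture viewer there is one more tool, called after ">>>" in YAML: its name, and indented under it one key for each argument. play_rows: Moves the arm, as the interface text tells. Its arguments: {"type":"object","properties":{"moves":{"type":"string"},"squeeze":{"type":"number"}},"required":["moves"]}

```bash
mkdir -p pics; cat > h.py <<'E'
import numpy as np, cv2
from plant import telemetry, vision, env, masks_of, spot_point
def world(p,c): return p["R"].T@(np.array(c)-p["t"])
def proj(p,X):
    c=p["R"]@np.array(X)+p["t"]; q=p["intrinsics"]@c; return q[:2]/q[2]
def ray(p,u,v,z):
    d=p["R"].T@np.linalg.inv(p["intrinsics"])@np.array([u,v,1.]); o=-p["R"].T@p["t"]
    return o+d*(z-o[2])/d[2]
def save(p,n): cv2.imwrite("pics/"+n,p["color"][:,:,::-1])
E
python3 - <<'E'
from h import *
np.set_printoptions(precision=4,suppress=True)
s=telemetry.get_obs(); print(s["clock"],s["tool_pos"],s["tool_rot"],s["finger_gap"])
ims=[]
for n in ["top","scene"]:
    p=vision.snapshot(n); ims.append(p["color"])
    print(n,"cam",-p["R"].T@p["t"])
    for q in ["canister","lid","plain_lid","small_lid"]:
        for r in spot_point(p,q)[:3]:
            w=world(p,r["position"]); print(q,round(r["p"],2),w,proj(p,w))
    save(p,n+".png")
E
```

```text
0.0 [0.2671 0.5645 0.2259] [-0.6884 -3.0651  0.0024] 0.09175507121203205
top cam [0.4149 0.0659 0.8692]
canister 0.76 [ 0.5004 -0.2315 -0.0004] [443.4592 211.5688]
lid 0.95 [0.5201 0.3392 0.0036] [201.3223 210.5623]
plain_lid 0.8 [0.4605 0.1138 0.0022] [296.9906 232.9079]
plain_lid 0.38 [0.6287 0.1766 0.0014] [269.2939 163.7392]
small_lid 0.91 [0.6287 0.1757 0.0035] [269.5284 163.5235]
scene cam [1.0797 0.1889 0.8131]
canister 0.65 [ 0.5019 -0.2285  0.002 ] [170.23   177.1883]
lid 0.57 [ 0.5178  0.3418 -0.0014] [448.5469 224.1052]
plain_lid 0.9 [ 0.4608  0.1234 -0.0002] [341.8771 185.4917]
small_lid 0.92 [0.6307 0.1781 0.0043] [357.7218 260.5032]
```

View pics/top.png

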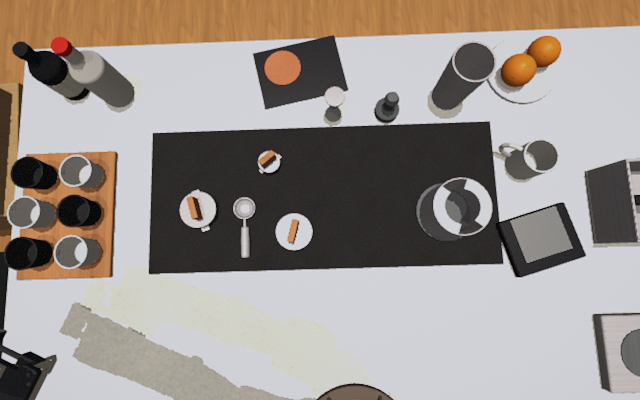

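View pics/scene.png

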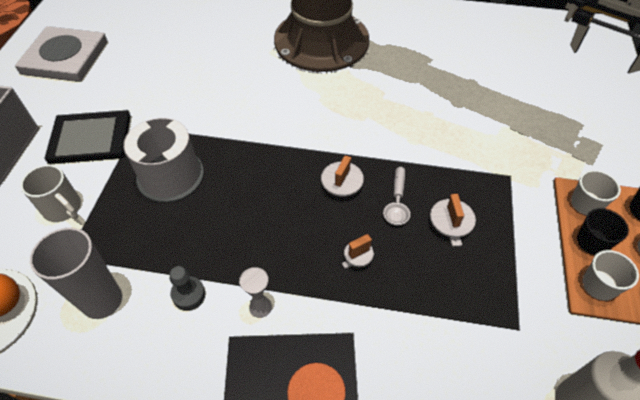

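Top: the eared lid is at (198,209) with its ear at (206,228). The canister rim is at (463,207), the plain lid at (294,231) and the small lid at (269,161). The scene view agrees. Next I'll go over the lid for a wrist view.

>>> play_rows:
  moves: "1 0.03 -0.03 0.04 0; 1 0.06 -0.06 0.08 0; 1 0.09 -0.09 0.1 0; 1 0.12 -0.12 0.1 0; 1 0.15 -0.15 0.1 0; 1 0.18 -0.18 0.1 0; 1 0.2 -0.2 0.1 0; 1 0.2 -0.2 0.1 0"
  squeeze: 30

```text
clock: 1.3
tool_pos: [0.4711, 0.3603, 0.327]
tool_rot: [0.7, 3.06, -0.002]
contact_force: [-0.2, 0.4, -0.6]
finger_gap: 0.0918
```

```bash
python3 - <<'E'
from h import *
np.set_printoptions(precision=4,suppress=True)
s=telemetry.get_obs(); print(s["clock"],s["tool_pos"],s["tool_rot"],s["finger_gap"],s["contact_force"])
p=vision.snapshot("wrist"); print("cam",-p["R"].T@p["t"],p["R"])
for q in ["lid"]:
    for r in spot_point(p,q)[:3]:
        w=world(p,r["position"]); print(q,round(r["p"],2),w,proj(p,w))
save(p,"w1.png")
t=vision.snapshot("top"); c=cv2.resize(t["color"][150:270,390:530],None,fx=4,fy=4,interpolation=cv2.INTER_CUBIC)
w=cv2.copyMakeBorder(p["color"],0,80,0,0,cv2.BORDER_CONSTANT)
cv2.imwrite("pics/can.png",c[:,:,::-1])
E
```

```text
1.3 [0.4711 0.3603 0.327 ] [ 0.6999  3.0602 -0.002 ] 0.09176575655082711 [-0.2455  0.3793 -0.6407]
cam [0.4045 0.393  0.4835] [[ 0.4348  0.9005 -0.0005]
 [ 0.8655 -0.4177  0.2764]
 [ 0.2487 -0.1206 -0.9611]]
lid 0.86 [ 0.5198  0.3401 -0.0008] [315.1188 189.7809]
```

View pics/w1.png

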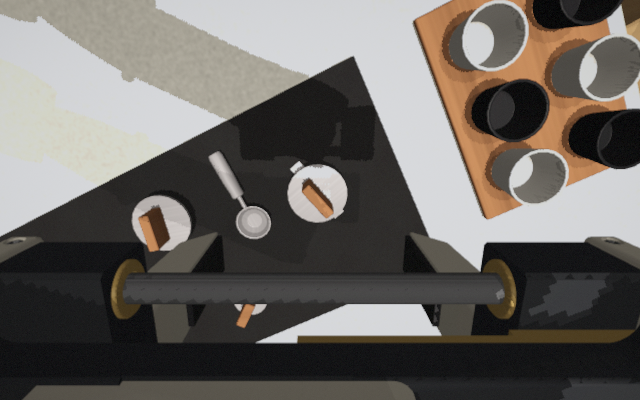

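View pics/can.png

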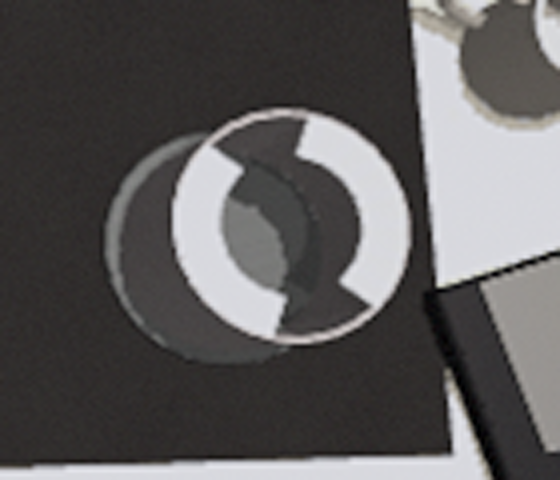

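Wrist view: the lid is at (317,192), with ears at (297,168) and (338,212). The canister crop shows the notches at upper-left (258,140) and lower-right (325,312), with the rim centre near (291,227). Next I'll fit the lid bar in all three views and the canister notches.

```bash
cat >> h.py <<'E'
from scipy.optimize import minimize
BAR=np.array([[x,y,z] for x in(-.025,.025) for y in(-.007,.007) for z in(.026,.066)])
def barmask(p,c,r=60):
    h=cv2.cvtColor(p["color"],cv2.COLOR_RGB2HSV); m=(h[...,0]<18)&(h[...,1]>90)&(h[...,2]>40)
    u=proj(p,c); yy,xx=np.mgrid[:400,:640]; m&=np.hypot(xx-u[0],yy-u[1])<r
    n,l,s,_=cv2.connectedComponentsWithStats(m.astype(np.uint8)); return l==1+np.argmax(s[1:,4])
def model(p,v):
    a=v[3]; R=np.array([[np.cos(a),-np.sin(a),0],[np.sin(a),np.cos(a),0],[0,0,1]])
    q=np.array([proj(p,R@b+v[:3]) for b in BAR])
    im=np.zeros((1600,2560),np.uint8); hull=cv2.convexHull(((q+.5)*4*16).astype(np.int32))
    cv2.fillConvexPoly(im,hull,255,shift=4); return cv2.resize(im,(640,400),interpolation=cv2.INTER_AREA)/255.
def fit(ps,ms,v0):
    f=lambda v:sum(np.abs(model(p,v)-m).sum()/m.sum() for p,m in zip(ps,ms))
    best=min((minimize(f,v0+np.array([0,0,0,d]),method="Nelder-Mead",options=dict(initial_simplex=v0+np.array([0,0,0,d])+np.vstack([np.zeros(4),np.diag([.006,.006,.006,.15])]),maxfev=160)) for d in(-.25,0,.25)),key=lambda r:r.fun)
    return best.x,best.fun
E
python3 - <<'E'
from h import *
np.set_printoptions(precision=4,suppress=True)
ps=[vision.snapshot(n) for n in("wrist","top","scene")]
w=ps[0]
e=[ray(w,297,168,.006),ray(w,338,212,.006)]; d=e[0]-e[1]; a=np.arctan2(d[1],d[0]); print("ears",e,np.degrees(a),np.linalg.norm(d))
c=[.52,.34,.045]; ms=[barmask(p,c,40) for p in ps]; print([m.sum() for m in ms])
v,f=fit(ps,ms,np.array([.52,.34,.0,a])); print("all",v,np.degrees(v[3]),f)
for p,m in zip(ps,ms): print(np.abs(model(p,v)-m).sum()/m.sum())
t=ps[1]; g=lambda x,y:ray(t,390+x/4-.5,150+y/4-.5,.113)
C=g(291,227); print("rim c",C,"w",np.linalg.norm(g(173,227)-g(410,227)),np.linalg.norm(g(291,108)-g(291,345)))
for P in [(305,120),(213,147),(295,155),(243,168),(278,330),(370,305),(286,293),(341,283)]:
    q=g(*P)-C; print(P,np.degrees(np.arctan2(q[1],q[0])),np.hypot(q[0],q[1]))
E
```

```text
ears [array([0.4727, 0.3377, 0.006 ]), array([0.5582, 0.3636, 0.006 ])] -163.12256133703625 0.08932913376748525
[np.int64(547), np.int64(221), np.int64(368)]
all [ 0.5191  0.3428  0.0022 -2.9344] -168.131529328897 0.7155519305259473
0.18514535613148367
0.3134948096885813
0.21691176470588236
rim c [ 0.4989 -0.2317  0.113 ] w 0.12024117218621488 0.12226053050512266
(305, 120) -12.044530382068695 0.056541758836743276
(213, 147) 40.45754244307331 0.056132792086003566
(295, 155) -7.88328344273976 0.03753723074017869
(243, 168) 35.05314443215255 0.03820380752047998
(278, 330) 168.20857104743598 0.05338185892431749
(370, 305) -138.39455188057562 0.054855088095787666
(286, 293) 170.9918859005901 0.03406467623810764
(341, 283) -142.18686337190195 0.0372282877742476
```

>>> play_rows:
  moves: "1 0.02 -0.01 -0.03 8; 1 0.04 -0.018 -0.06 16; 1 0.048 -0.018 -0.09 24; 1 0.048 -0.018 -0.12 32; 1 0.048 -0.018 -0.127 40; 1 0.048 -0.018 -0.127 40; 1 0.048 -0.018 -0.127 40; 1 0.048 -0.018 -0.127 40"

```text
clock: 2.4
tool_pos: [0.5144, 0.3491, 0.2008]
tool_rot: [-0.401, 3.115, 0.002]
contact_force: [0.2, 0.1, 0.3]
finger_gap: 0.0918
```

```bash
python3 - <<'E'
from h import *
np.set_printoptions(precision=4,suppress=True)
s=telemetry.get_obs(); print(s["clock"],s["tool_pos"],s["joint_pos"]); r=s["tool_rot"]; R=cv2.Rodrigues(np.array(r))[0]; print("jaw",np.degrees(np.arctan2(R[1,1],R[0,1])),R[:,2])
w=vision.snapshot("wrist"); sc=vision.snapshot("scene"); ps=[w,sc]
c=[.52,.34,.045]; ms=[barmask(w,c,90),barmask(sc,c,40)]
for P,M in ((ps[:1],ms[:1]),(ps,ms)):
    v,f=fit(P,M,np.array([.52,.34,.0,.25])); print(v,np.degrees(v[3]),f)
for x in spot_point(w,"lid")[:1]: print(world(w,x["position"]))
im=w["color"].copy(); co,_=cv2.findContours((model(w,v)>.5).astype(np.uint8),0,1); cv2.drawContours(im,co,-1,(0,255,0),1)
u=proj(w,v[:3]).astype(int); 
cv2.imwrite("pics/w2.png",cv2.resize(im[100:360,130:510],None,fx=2,fy=2)[:,:,::-1])
E
```

```text
2.4 [0.5144 0.3491 0.2008] [-0.6786  0.45   -0.005   1.6153  0.002   1.0749  1.1429]
jaw 104.67783301908311 [ 0.0009  0.0012 -1.    ]
[ 0.5228  0.3436 -0.0118  0.2589] 14.836722741006517 0.038319452641703285
[0.5182 0.3428 0.0028 0.2398] 13.741377389391417 0.30107784116991276
[ 0.5205  0.34   -0.0009]
```

View pics/w2.png

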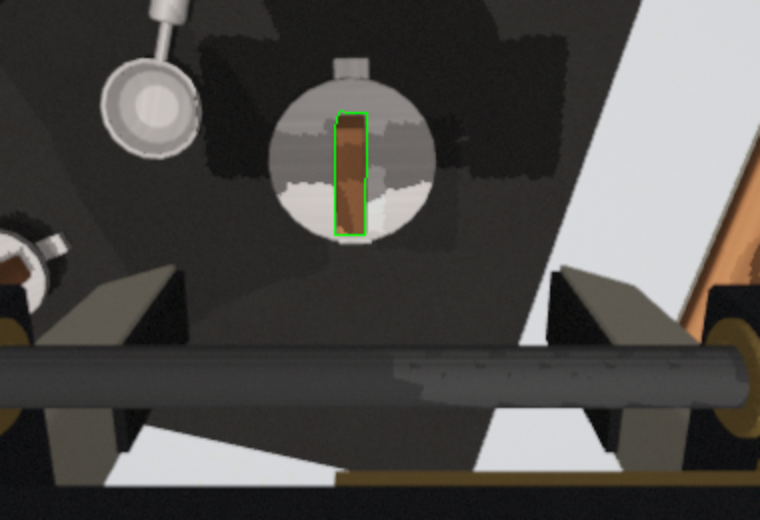

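The overlay matches the bar and both ears are visible, so this is the right lid. The jaws line up with the bar, so I'll descend.

>>> play_rows:
  moves: "0.3 0.005 -0.007 -0.03 0; 0.3 0.005 -0.007 -0.07 0; 0.3 0.005 -0.007 -0.11 0; 0.3 0.005 -0.007 -0.14 0; 0.3 0.005 -0.007 -0.155 0; 0.3 0.005 -0.007 -0.165 0; 0.3 0.005 -0.007 -0.168 0; 0.3 0.005 -0.007 -0.168 0"

```text
clock: 3.35
tool_pos: [0.5199, 0.3422, 0.0334]
tool_rot: [-0.403, 3.114, 0.002]
contact_force: [-0.2, -0.7, 0.6]
finger_gap: 0.0597
```

>>> play_rows:
  moves: "-1 0 0 0 0; -1 0 0 0 0; -1 0 0 0 0; -1 0 0 0 0; -1 0 0 0 0; -1 0 0 0 0; -1 0 0 0 0; -1 0 0 0 0"
  squeeze: 40

```text
clock: 4.15
tool_pos: [0.5199, 0.3423, 0.0334]
tool_rot: [-0.403, 3.114, 0.002]
contact_force: [-0.0, -0.2, 0.2]
finger_gap: 0.0138
```

>>> play_rows:
  moves: "-1 0 0 0.03 0; -1 0 0 0.07 0; -1 0 0 0.11 0; -1 0 0 0.15 0; -1 0 0 0.19 0; -1 0 0 0.22 0; -1 0 0 0.23 0; -1 0 0 0.23 0"

```text
clock: 4.95
tool_pos: [0.5202, 0.3426, 0.264]
tool_rot: [-0.403, 3.112, 0.004]
contact_force: [1.0, 0.6, -2.9]
finger_gap: 0.014
```

>>> play_rows:
  moves: "-1 0 -0.03 0 0; -1 0 -0.07 0 0; -1 0 -0.11 0 0; -1 0 -0.15 0 0; -1 0 -0.19 0 0; -1 0 -0.23 0 0; -1 0 -0.26 0 0; -1 0 -0.28 0 0"

```text
clock: 5.75
tool_pos: [0.5188, 0.0592, 0.2615]
tool_rot: [0.399, -3.116, -0.002]
contact_force: [0.8, -0.0, -2.5]
finger_gap: 0.0139
```

>>> play_rows:
  moves: "-1 0 -0.03 0 0; -1 0 -0.06 0 0; -1 0 -0.09 0 0; -1 0 -0.12 0 0; -1 0 -0.15 0 0; -1 0 -0.17 0 0; -1 0 -0.18 0 0; -1 0 -0.18 0 0"

```text
clock: 6.55
tool_pos: [0.5179, -0.1219, 0.2598]
tool_rot: [0.395, -3.113, -0.002]
contact_force: [0.6, -0.2, -2.5]
finger_gap: 0.0138
```

```bash
python3 - <<'E'
from h import *
np.set_printoptions(precision=4,suppress=True)
s=telemetry.get_obs(); print(s["clock"],s["tool_pos"],s["joint_pos"],s["finger_gap"],s["contact_force"]); r=s["tool_rot"]; R=cv2.Rodrigues(np.array(r))[0]; print("jaw",np.degrees(np.arctan2(R[1,1],R[0,1])))
w=vision.snapshot("wrist"); t=vision.snapshot("top"); sc=vision.snapshot("scene")
for p in(w,t,sc):
  for q in("canister","lid"):
    for x in spot_point(p,q)[:1]: print(q,x["p"],world(p,x["position"]))
save(w,"w3.png"); save(sc,"s3.png")
E
```

```text
6.55 [ 0.5179 -0.1219  0.2598] [-0.0292  0.2558  0.2019  1.7607 -0.056   1.1345  2.0132] 0.013804491822925001 [ 0.5589 -0.1631 -2.5372]
jaw 104.45027171513583
canister 0.8 [ 0.5008 -0.2312  0.002 ]
lid 0.56 [ 0.5165 -0.1228  0.2256]
canister 0.63 [ 0.4988 -0.2335  0.004 ]
lid 0.68 [ 0.5183 -0.1221  0.2275]
canister 0.9 [ 0.5041 -0.2298 -0.0006]
lid 0.55 [ 0.5157 -0.1185  0.2269]
```

View pics/w3.png

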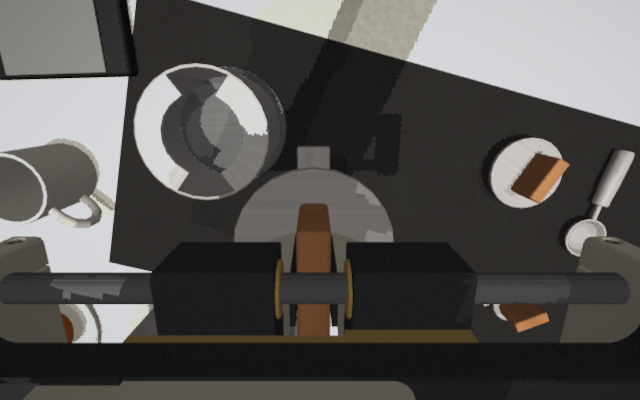

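The lid hangs at (315,200) with its ear pointing up-image. The canister rim is at (203,130) with its notches at top and bottom, almost in line with the lid. I'll take an enlarged crop to pick the notch corners.

```bash
python3 - <<'E'
import cv2
im=cv2.imread("pics/w3.png")[55:205,125:285]
cv2.imwrite("pics/w3c.png",cv2.resize(im,None,fx=4,fy=4,interpolation=cv2.INTER_CUBIC))
E
```

```text
(no output)
```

View pics/w3c.png

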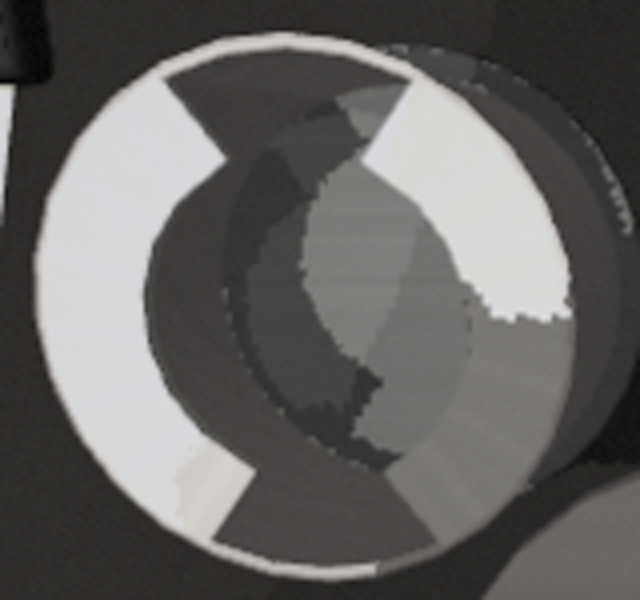

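```bash
cat > corners.py <<'E'
from h import *
from scipy.optimize import least_squares
import numpy as np
def corners(v,zs):
    out=[]
    for r,d in zs:
        a=v[3]+np.radians(d); out.append([v[0]+r*np.cos(a),v[1]+r*np.sin(a),v[2]])
    return out
E
python3 - <<'E'
from corners import *
np.set_printoptions(precision=4,suppress=True)
w=vision.snapshot("wrist"); t=vision.snapshot("top")
O,I=.057,.036
W=[((163,78),O,208),((410,80),O,152),((227,158),I,208),((362,160),I,152),((212,540),O,-28),((438,543),O,28),((257,470),I,-28),((388,472),I,28)]
T=[((305,120),O,-28),((213,147),O,28),((295,155),I,-28),((243,168),I,28),((278,330),O,152),((370,305),O,208),((286,293),I,152),((341,283),I,208)]
def res(v,S):
    e=[]
    for p,L,ox,oy in S:
        X=corners(v,[(r,d) for _,r,d in L])
        for (c,_,_),x in zip(L,X): e+=list(proj(p,x)-np.array([ox+c[0]/4-.4,oy+c[1]/4-.4]))
    return np.array(e)
for n,S in(("wrist",[(w,W,125,55)]),("top",[(t,T,390,150)]),("both",[(w,W,125,55),(t,T,390,150)])):
    r=least_squares(res,[.5,-.231,.113,.25],args=(S,)); print(n,r.x,np.degrees(r.x[3]),"rms px",np.sqrt(np.mean(r.fun**2)))
# held lid: bar hidden partly, so use ear and scene/top bar fit
sc=vision.snapshot("scene"); s=telemetry.get_obs(); tp=np.array(s["tool_pos"]); print(tp)
E
```

```text
wrist [ 0.4996 -0.2264  0.1161  0.2521] 14.44686236076648 rms px 1.870245073836282
top [ 0.5014 -0.2373  0.0999  0.2521] 14.443348555994175 rms px 1.0468952590960057
both [ 0.4994 -0.2265  0.118   0.2512] 14.392574374352076 rms px 1.8360527647307239
[ 0.5189 -0.1206  0.2615]
```

The arm was still settling when that picture was taken, so I'll refine the corners on fresh pictures.

```bash
python3 - <<'E'
from corners import *
np.set_printoptions(precision=4,suppress=True)
w=vision.snapshot("wrist"); t=vision.snapshot("top"); print(telemetry.get_obs()["tool_pos"])
O,I=.057,.036
Z=[(r,d) for d in(28,152,-28,208) for r in(O,I)]
ini=np.array([[438,543],[388,472],[410,80],[362,160],[212,540],[257,470],[163,78],[227,158]])/4-.4+[125,55]
# bulk shift between saved and fresh picture
old=cv2.cvtColor(cv2.imread("pics/w3.png"),cv2.COLOR_BGR2GRAY); g=cv2.cvtColor(w["color"],cv2.COLOR_RGB2GRAY)
new,st,_=cv2.calcOpticalFlowPyrLK(old,g,ini.astype(np.float32)[:,None],None,winSize=(15,15)); new=new[:,0]; print("shift",(new-ini).round(1).tolist())
iniT=np.array([[213,147],[243,168],[278,330],[286,293],[305,120],[295,155],[370,305],[341,283]])/4-.4+[390,150]
def sub(g,c): return cv2.cornerSubPix(g,c.astype(np.float32)[:,None].copy(),(3,3),(-1,-1),(3,50,.01))[:,0]
c=sub(g,new); gt=cv2.cvtColor(t["color"],cv2.COLOR_RGB2GRAY); cT=sub(gt,iniT)
print((c-new).round(1).tolist()); print((cT-iniT).round(1).tolist())
def res(v,S): return np.concatenate([np.concatenate([proj(p,x)-q for x,q in zip(corners(v,Z),C)]) for p,C in S])
for n,S in(("w",[(w,new)]),("wsub",[(w,c)]),("t",[(t,iniT)]),("both",[(w,new),(t,iniT)]),("bothsub",[(w,c),(t,cT)])):
    r=least_squares(res,[.5,-.231,.113,.25],args=(S,),loss="soft_l1"); print(n,r.x,np.degrees(r.x[3]),"rms",np.sqrt(np.mean(res(r.x,S)**2)))
E
```

```text
[ 0.5188 -0.1207  0.2615]
shift [[-0.6, -2.6], [-0.6, -2.3], [-0.5, -2.3], [-0.5, -2.3], [-0.5, -2.6], [-0.4, -2.6], [-0.3, -2.4], [-0.4, -2.4]]
[[1.0, 2.299999952316284], [-1.2999999523162842, -0.10000000149011612], [0.0, 0.0], [-0.8999999761581421, -1.0], [0.0, 0.0], [-0.4000000059604645, 0.4000000059604645], [0.0, 0.0], [-0.10000000149011612, 0.800000011920929]]
[[3.0, -1.2], [-2.6, -1.2], [-0.6, 2.6], [0.1, 1.4], [0.0, 0.0], [0.0, 0.0], [1.3, 1.7], [-0.7, -0.4]]
w [ 0.4981 -0.2286  0.1132  0.2468] 14.139004868603646 rms 1.889604217937865
wsub [ 0.498  -0.2276  0.1157  0.2456] 14.073038510138453 rms 2.138798622041347
t [ 0.5021 -0.2392  0.0953  0.2529] 14.488638203610591 rms 1.0523218454361276
both [ 0.4984 -0.2289  0.1145  0.248 ] 14.209704179047874 rms 1.7914225091863256
bothsub [ 0.4979 -0.2273  0.1185  0.2481] 14.217511599023508 rms 2.0482812757474567
```

The fits put the rim at about (0.499, -0.230, 0.113) with the notches at 14.3°, and the held lid is at 14.45°. There are 6 mm of clearance around the plug. I'll hover just above the mouth and check.

>>> play_rows:
  moves: "-1 -0.006 -0.03 0 0; -1 -0.012 -0.06 0 0; -1 -0.0195 -0.09 0 0; -1 -0.0195 -0.1095 0 0; -1 -0.0195 -0.1095 -0.03 0; -1 -0.0195 -0.1095 -0.06 0; -1 -0.0195 -0.1095 -0.085 0; -1 -0.0195 -0.1095 -0.1 0"

```text
clock: 8.05
tool_pos: [0.4984, -0.2299, 0.1596]
tool_rot: [0.398, -3.114, -0.003]
contact_force: [-0.3, 0.0, -1.9]
finger_gap: 0.0138
```

>>> play_rows:
  moves: "-1 0 0 0 0; -1 0 0 0 0; -1 0 0 0 0; -1 0 0 0 0; -1 0 0 0 0; -1 0 0 0 0; -1 0 0 0 0; -1 0 0 0 0"

```text
clock: 8.85
tool_pos: [0.4985, -0.2299, 0.1597]
tool_rot: [0.398, -3.114, -0.003]
contact_force: [0.3, 0.1, -2.2]
finger_gap: 0.0139
```

```bash
python3 - <<'E'
from h import *
np.set_printoptions(precision=4,suppress=True)
s=telemetry.get_obs(); print(s["clock"],s["tool_pos"],s["joint_pos"],s["finger_gap"],s["contact_force"]); R=cv2.Rodrigues(np.array(s["tool_rot"]))[0]; print("jaw",np.degrees(np.arctan2(R[1,1],R[0,1])),R[:,2])
w=vision.snapshot("wrist"); sc=vision.snapshot("scene")
for p in(w,sc):
  for q in("canister","lid"):
    for x in spot_point(p,q)[:1]: print(q,x["p"],world(p,x["position"]))
a=cv2.resize(w["color"][90:270,200:440],(560,420),interpolation=cv2.INTER_CUBIC)
b=cv2.resize(sc["color"][70:220,100:185],(238,420),interpolation=cv2.INTER_CUBIC)
cv2.imwrite("pics/h1.png",np.hstack([a,b])[:,:,::-1])
E
```

```text
8.85 [ 0.4985 -0.2299  0.1597] [ 0.1562  0.3827  0.2389  1.8567 -0.1121  0.9183  2.2722] 0.013941595839400172 [ 0.2911  0.0935 -2.2278]
jaw 104.57777675725309 [-0.0028  0.0016 -1.    ]
lid 0.76 [ 0.4962 -0.2302  0.1268]
canister 0.6 [ 0.5039 -0.2278  0.0027]
lid 0.88 [ 0.4977 -0.23    0.1281]
```

View pics/h1.png

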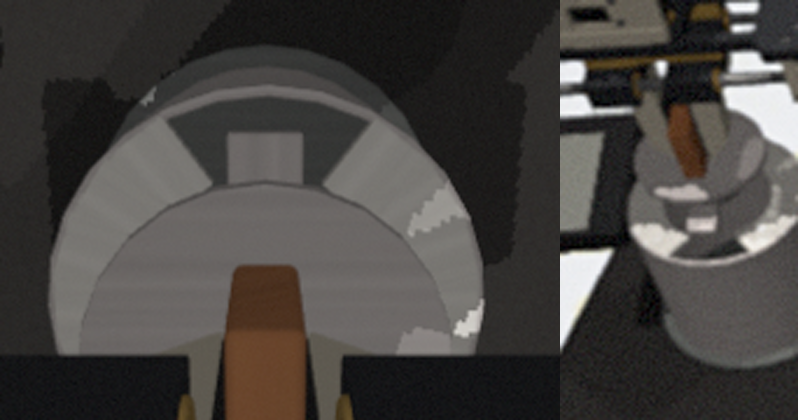

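The ear sits centred over the near notch in the wrist view (ear column 265, notch 267), and over the far one in the scene view. I'll lower it slowly.

>>> play_rows:
  moves: "-1 0 0 -0.005 0; -1 0 0 -0.009 0; -1 0 0 -0.013 0; -1 0 0 -0.016 0; -1 0 0 -0.019 0; -1 0 0 -0.022 0; -1 0 0 -0.022 0; -1 0 0 -0.022 0"

```text
clock: 9.95
tool_pos: [0.4984, -0.2299, 0.1375]
tool_rot: [0.398, -3.114, -0.003]
contact_force: [-1.0, -0.1, -1.2]
finger_gap: 0.014
```

No contact yet, and the ears are in the notches. Now I'll lower it until it touches the rim.

>>> play_rows:
  moves: "-1 0 0 -0.003 0; -1 0 0 -0.005 0; -1 0 0 -0.007 0; -1 0 0 -0.009 0; -1 0 0 -0.0105 0; -1 0 0 -0.0115 0; -1 0 0 -0.0115 0; -1 0 0 -0.0115 0"

```text
clock: 10.75
tool_pos: [0.4984, -0.2299, 0.126]
tool_rot: [0.398, -3.113, -0.003]
contact_force: [-0.7, -0.1, -2.5]
finger_gap: 0.0138
```

>>> play_rows:
  moves: "-1 0 0 -0.0005 0; -1 0 0 -0.001 0; -1 0 0 -0.0015 0; -1 0 0 -0.002 0; -1 0 0 -0.002 0; -1 0 0 -0.002 0; -1 0 0 -0.002 0; -1 0 0 -0.002 0"

```text
clock: 11.55
tool_pos: [0.4984, -0.2299, 0.1241]
tool_rot: [0.398, -3.113, -0.003]
contact_force: [0.6, -0.3, -1.9]
finger_gap: 0.0141
```

>>> play_rows:
  moves: "-1 0 0 -0.0005 0; -1 0 0 -0.001 0; -1 0 0 -0.001 0; -1 0 0 -0.0015 0; -1 0 0 -0.0015 0; -1 0 0 -0.0015 0; -1 0 0 -0.0015 0; -1 0 0 -0.0015 0"

```text
clock: 12.35
tool_pos: [0.4985, -0.2299, 0.1233]
tool_rot: [0.398, -3.114, -0.003]
contact_force: [-4.1, 1.6, 9.5]
finger_gap: 0.0137
```

Seated: contact at TCP z 0.1233, against a predicted 0.1234. Now the turn, in the negative direction, which has joint-7 room.

>>> play_rows:
  moves: "-1 0 0 0 -5; -1 0 0 0 -11; -1 0 0 0 -17; -1 0 0 0 -23; -1 0 0 0 -29; -1 0 0 0 -35; -1 0 0 0 -40; -1 0 0 0 -45"

```text
clock: 13.15
tool_pos: [0.499, -0.23, 0.1234]
tool_rot: [-0.829, -3.03, -0.004]
contact_force: [0.9, -0.0, -0.9]
finger_gap: 0.014
```

```bash
python3 - <<'E'
from h import *
np.set_printoptions(precision=4,suppress=True)
s=telemetry.get_obs(); print(s["clock"],s["tool_pos"],s["joint_pos"],s["finger_gap"],s["contact_force"],s["torque"]); R=cv2.Rodrigues(np.array(s["tool_rot"]))[0]; print("jaw",np.degrees(np.arctan2(R[1,1],R[0,1])))
E
```

```text
13.15 [ 0.499  -0.23    0.1234] [ 0.0191  0.4438  0.4335  1.9072 -0.2473  0.8431  1.618 ] 0.013983671397577951 [ 0.9216 -0.0477 -0.9482] [-0.0606 -0.1498 -0.0064]
jaw 59.38115261948083
```

>>> play_rows:
  moves: "-1 0 0 0 -5; -1 0 0 0 -11; -1 0 0 0 -17; -1 0 0 0 -23; -1 0 0 0 -29; -1 0 0 0 -35; -1 0 0 0 -41; -1 0 0 0 -45"

```text
clock: 13.95
tool_pos: [0.4993, -0.23, 0.1235]
tool_rot: [1.93, 2.477, 0.004]
contact_force: [0.3, 0.5, -1.7]
finger_gap: 0.0137
```

>>> play_rows:
  moves: "-1 0 0 0 0; -1 0 0 -0.0005 0; 0 0 0 -0.0005 0; 0 0 0 -0.0005 0; 0 0 0 -0.0005 0; 0 0 0 -0.0005 0; 0 0 0 -0.0005 0; 0 0 0 -0.0005 0"

```text
clock: 14.75
tool_pos: [0.4993, -0.2301, 0.1229]
tool_rot: [1.93, 2.477, 0.004]
contact_force: [0.5, -0.2, 0.3]
finger_gap: 0.0459
```

```bash
python3 - <<'E'
from h import *
np.set_printoptions(precision=4,suppress=True)
s=telemetry.get_obs(); print(s["clock"],s["tool_pos"],s["joint_pos"],s["finger_gap"],s["contact_force"]); R=cv2.Rodrigues(np.array(s["tool_rot"]))[0]; print("jaw",np.degrees(np.arctan2(R[1,1],R[0,1])))
E
```

```text
14.75 [ 0.4993 -0.2301  0.1229] [-0.129   0.4802  0.6488  1.9207 -0.3793  0.8622  0.9637] 0.04585517855493621 [ 0.509  -0.1536  0.2658]
jaw 14.167911997512757
```

Released after a 90° turn. I'll retreat straight up and check.

>>> play_rows:
  moves: "0 0 0 0.03 0; 0 0 0 0.07 0; 0 0 0 0.11 0; 0 0 0 0.15 0; 0 -0.02 0.03 0.17 0; 0 -0.04 0.06 0.18 0; 0 -0.06 0.09 0.18 0; 0 -0.06 0.09 0.18 0"

```text
clock: 15.55
tool_pos: [0.4376, -0.1365, 0.303]
tool_rot: [-1.925, -2.482, -0.008]
contact_force: [-0.1, 0.3, -0.0]
finger_gap: 0.0462
```

```bash
python3 - <<'E'
from h import *
np.set_printoptions(precision=4,suppress=True)
s=telemetry.get_obs(); print(s["clock"],s["tool_pos"],s["contact_force"])
t=vision.snapshot("top"); sc=vision.snapshot("scene"); w=vision.snapshot("wrist")
for p in(t,sc,w):
  for q in("canister","lid","plain_lid","small_lid"):
    for x in spot_point(p,q)[:1]: print(q,round(x["p"],2),world(p,x["position"]))
c=[.499,-.23,.135]; ms=[barmask(p,c,40) for p in(t,sc)]; print([m.sum() for m in ms])
v,f=fit([t,sc],ms,np.array([.499,-.23,.093,np.radians(-76)])); print("fit",v,np.degrees(v[3]),f)
a=cv2.resize(t["color"][150:270,390:530],(466,400),interpolation=cv2.INTER_CUBIC)
b=cv2.resize(sc["color"][80:220,100:215],(329,400),interpolation=cv2.INTER_CUBIC)
cv2.imwrite("pics/end.png",np.hstack([a,b])[:,:,::-1])
E
```

```text
15.55 [ 0.4376 -0.1365  0.303 ] [-0.0648  0.295  -0.0314]
canister 0.93 [ 0.4985 -0.2334  0.003 ]
lid 0.48 [ 0.4998 -0.2335  0.0927]
plain_lid 0.93 [0.4622 0.116  0.0037]
small_lid 0.56 [0.6292 0.1767 0.0037]
canister 0.95 [ 0.5008 -0.2265  0.0019]
lid 0.94 [ 0.4974 -0.2308  0.086 ]
plain_lid 0.58 [0.4613 0.1259 0.0002]
small_lid 0.86 [0.6311 0.1795 0.0033]
canister 0.56 [ 0.4962 -0.2316  0.0001]
lid 0.56 [ 0.4987 -0.2332  0.09  ]
[np.int64(1), np.int64(516)]
fit [ 0.7402  2.1595 -1.4039  1.8049] 103.41374451791926 2.0
```

View pics/end.png

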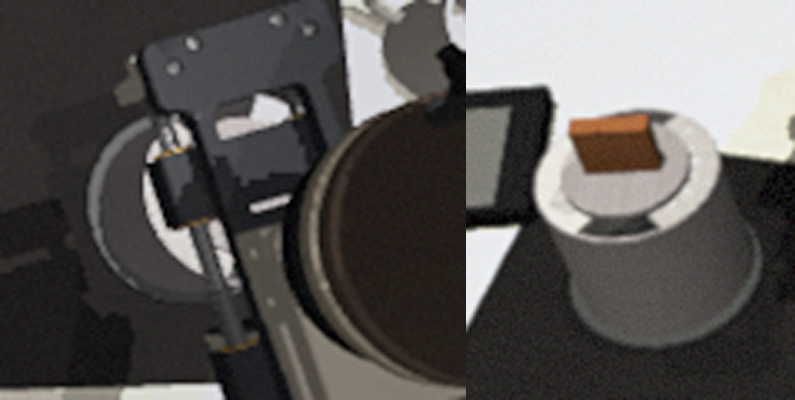

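The scene crop shows the lid flat on the rim, its bar crosswise and the near notch empty. The top view is hidden by the arm. The lid's height reads 0.086–0.093 m, which means seated rather than 20 mm high. The other lids haven't moved, so I'm handing in.

```bash
python3 - <<'E'
from h import *
sc=vision.snapshot("scene"); m=barmask(sc,[.499,-.23,.135],40)
for z in(.093,.113):
    f=lambda v:np.abs(model(sc,[v[0],v[1],z,v[2]])-m).sum()/m.sum()
    r=min((minimize(f,[.499,-.231,np.radians(a)],method="Nelder-Mead",options=dict(initial_simplex=np.array([.499,-.231,np.radians(a)])+np.vstack([np.zeros(3),np.diag([.005,.005,.1])]))) for a in(95,110)),key=lambda r:r.fun); print(z,r.x[:2].round(4),np.degrees(r.x[2]).round(1),r.fun.round(3))
print(env.job_done())
E
```

```text
0.093 [ 0.4983 -0.2288] 96.0 0.217
0.113 [ 0.5157 -0.2176] 91.5 0.282
the job is handed in; nothing more can be done
None
```

The eared lid is on the canister: seated on the rim, turned about 90°, released, and handed in at about 16 s of the 45 s allowed. I lowered it with the ears over the notches. It touched the rim at a tool height of 0.1233 m, against 0.1234 m expected when seated.

**Last checks:**
- **Lid seated:** the scene picture shows the lid flat, with the near notch empty. Its height read 0.086–0.093 m in three views, where about 0.093 m means seated and 0.113 m would mean the ears had missed. The scene fit also matched the seated height better and put the lid centred on the canister.
- **Turn:** the jaws measured 90.4° of rotation while holding the lid. The final scene-only fit put the bar at 96°, against 104° from the jaws. That fit is loose, and either angle is well clear of the notches.
- **Other lids:** the plain and small lids are where they were, to within the few millimetres the networks are good for.

**Checks that failed or disagreed:**
- The final top view was blocked by the arm, so the bar fit using it failed.
- Fitting the notch corners left about 1.9 px of error in the wrist view. I hovered just above the mouth to check the alignment by eye before lowering.

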